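# Fit the crank to the spice mill and wind it

## Robot

A 6-joint arm with a two-finger parallel gripper is mounted at the origin on the work surface. World frame = base frame: x ahead of the robot, y to its left, z up, the work surface at z = 0. Lengths are in m, angles in degrees, forces in N, time in s.
With the tool pointing down it reaches from about 0.325 to 0.9 m from the base axis. Payload 6.1 kg.
Tool frame: the origin (TCP) lies between the finger pads; the fingertips stand 14 mm ahead of it and the grasp point (between the pads) lies 5 mm behind it; z points along the fingers, y is the direction in which the jaws open and shut (so a half turn about z gives the same grasp; the last joint's range is limited). The gripper opens to 87 mm and grips with 3 to 60 N. Pads are 19 mm wide; open, the fingers measure 117 mm over their backs; the gripper's body (75 mm by 190 mm) begins 51 mm behind the grasp point.
Start: joints at [61.53, 12.628, 87.462, -0, 79.91, -7.225], TCP at [0.226, 0.583, 0.237] pointing down, gripper open.
Joint ranges: [-170.65, 170.65], [-52.31, 119.04], [5.05, 147.46], [-71.25, 251.25], [11.57, 151.72], [-153.62, 153.62]. Speed limits (degrees/s): [147.25, 147.25, 172.46, 180, 180, 180].

## Interface

Orientations are given as a 3x3 rotation matrix whose columns are the frame's x, y, z axes.
In Python, from plant import status, imaging, ticket gives the robot as it stands.
- The arm moves only by the shell command python3 -m pendant 'ROWS' [FORCE]. ROWS is JSON, a list of rows, each a list of 3 entries, a list of its own where there are three numbers: the gripper's target within -1 to 1 (shut at 1, half-way at 0, fully open at -1), then the shift along the tool's x, y, z in mm, then the turn about the tool's z in rad. A call has 1 to 8 rows; each row shifts and turns the commanded pose from where the row before left it, along the tool's axes as they then stand; what a row does not reach is not made up. A row lasts 1/8 s, in which the tool goes at most 62.5 mm and 10.7 degrees, less where a joint would pass 70% of its speed; a pose out of reach is approached as far as the arm can. A call with a gripper value outside its range is refused whole. The fingers move at their own pace and stop on an object; FORCE is the grip in N (left out, the last holds). Time passes only in rows, so rows that do not move let the fingers close. It gives the time, the measured TCP pose, the force and the opening at its end, in the units of the state.
- status.state(): the state, without advancing time (a new reading comes with each control period).
- imaging.read_camera(name): name is "scene" or "side" or "wrist"; returns a dict with "img" (400x640x3 uint8, red, green, blue), "fx", "fy", "cx", "cy" (pixels), "world_from_camera" (4x4, takes a point from camera to world coordinates). Camera axes: x right, y up, looking along -z (the intrinsics and any distortion apply to the point x, -y, -z); pixel columns grow to the right and rows downward; lengths in m; the calibration is good to about 2 mm. A picture is of the moment at which its call begins. There is no depth.
- ticket.sign_off(): hands the job in, once; it reports no verdict.
The state is a dict: "time_s": time; "q": joint angles; "dq": joint speeds; "effort": joint torques, N m; "tcp_pos": TCP position; "ee_rot": TCP orientation; "ft_force": force on the tool from outside, world axes, zero at the start; "torque": the same for the moment, N m; "finger_gap": finger opening in m.
Only numpy, scipy, OpenCV 4.12 (cv2) and the standard library are available. Lean on these libraries where they do the work, as an engineer would, in place of code of your own. Each camera call takes 0.05 s, during which the arm holds its last target.

## Task

Take the loose crank from the magnetic shelf, fit its square bore fully home on the square shaft of the spice mill, then wind the mill at least half a turn clockwise (seen from above) with the crank, and let go, leaving the crank fully seated. Do not disturb the tin, the cup, the ramen bowl or the chopstick case.

Things in the scene. Friction and masses are not known exactly. Their poses are not given: they have to be found in the camera images.
- hub (a point): Centre, half-way up, of the loose steel crank's hub, a square block 32 x 32 mm and 30 mm high. A square bore 15.4 mm across goes right through it, top to bottom, its flats parallel to the hub's. Axes: x along the arm from hub to knob, z up along the bore. Crank: 108 mm long, 0.2 to 0.3 kg. At the start it lies flat on the shelf, underside on the shelf floor, knob upwards.
- knob_mid (a point): Middle of the crank's knob, upright, dark wood, 24 mm in diameter, 80 mm from the bore's axis at the outer end of the arm. It stands from 10 to 60 mm above the crank's underside; this point is on its axis, 35 mm above the underside. It spins freely on its own axis. The arm is a flat steel bar, 16 mm wide, 7 mm thick, flush with the hub's underside.
- seat (a point): Centre of the top of the collar (32 mm diameter, 7 mm high) on the mill's lid, on the shaft's axis, 158 mm above the worktop; z up. The crank is fully home when its underside rests on this collar, the hub's centre then 15 mm above this point. The spice mill (glass jar, black burr housing, aluminium hopper, steel lid) is 96 mm wide and fixed to the worktop by its 116 mm vacuum foot.
- shaft_end (a point): Centre of the top end of the mill's upright steel square shaft, 24 mm above the collar. The shaft is 14 mm square, its last 3 mm chamfered to 10 mm. Axes: x and y square to the shaft's flats, z up; they turn with the shaft. At the start x points, within 0.1 rad, opposite to the small steel lock lever on the mill's foot. The crank fits in any of four positions, a quarter turn apart.
- shaft (a joint): Turning angle of the mill's shaft in rad, growing clockwise as seen from above; within 0.1 of 0 at the start, no end stops. It turns stiffly (about 0.08 N m, so about 1 N at the knob) and stays where it is left.
- shelf: Dark steel tray hung level on the fridge's magnetic side; origin under the middle of the tray, x towards the fridge, y along it. Inside 150 mm (x) by 400 mm (y), floor 4 mm above the origin; front and end lips rise 12 mm above the floor, the back plate 54 mm. The white fridge face is 86 mm from the origin in x, its flat top 125 mm above the worktop.
- tin: Round steel tin with its lid on, 76 mm in diameter and 60 mm high, standing at one end of the shelf. Origin: centre of its underside. Not to be disturbed.
- cup: Open brushed aluminium cup, 72 mm across the rim and 85 mm high, standing at the other end of the shelf. Origin: centre of its underside. Not to be disturbed.
- bowl: Empty white ceramic ramen bowl, 170 mm across and 78 mm high, on the worktop. Origin: centre of its underside. Not to be disturbed.
- chopstick_case: Closed flat plastic chopstick case, 210 x 50 x 26 mm, on the worktop. Origin: centre of its underside, x along its length. Not to be disturbed.
There are look-alikes about, which are no part of the job. What is shaped like the part that bears hub but green or purple is not meant.

How it is judged:
By the outcome, as a careful person would: the job done as asked, in the order asked, and still so for the second after the job is handed in, with the robot touching nothing.
It also fails if it takes over 54 s, if anything falls off the work surface, if the arm or the gripper's body presses on something with over 40 N, if the wrist force passes 120 N, or if a joint passes its speed limit or range.

## Working session

There is one attempt and no reset: what is moved stays moved. The work goes in short steps, Python scripts to look and compute and a shell command to move; the robot and the scene stay as the last step left them, time stands still between calls to the robot, and variables do not carry over. Pictures are saved under pics/ and viewed, and the job is handed in when it is done.

```bash
mkdir -p pics; ls; python3 - <<'E'
from plant import status, imaging
import cv2
s=status.state();print(s)
for n in ("scene","side","wrist"):
    c=imaging.read_camera(n);cv2.imwrite(f"pics/{n}0.png",c["img"][:,:,::-1])
    print(n,c["fx"],c["fy"],c["cx"],c["cy"],c["world_from_camera"],[k for k in c])
E
```

```text
pics
{'time_s': 0.0, 'q': array([ 6.15270832e+01,  1.26769591e+01,  8.75237821e+01,  4.27377268e-04,
        7.99088666e+01, -7.22498275e+00]), 'dq': array([-0.03967561, -0.0871003 , -0.06232317, -0.02353936, -0.03600157,
        0.0059645 ]), 'effort': array([-2.36605825e-03, -4.94608212e+01, -3.87373316e+01,  6.96798018e-02,
        5.71939372e-02, -1.27181302e-04]), 'tcp_pos': array([0.22622913, 0.58200598, 0.23543696]), 'ee_rot': array([[-9.32020347e-01,  3.62404786e-01, -9.18473387e-04],
       [ 3.62405865e-01,  9.32018870e-01, -1.67812207e-03],
       [ 2.47875059e-04, -1.89690406e-03, -9.99998170e-01]]), 'ft_force': array([-0.97257834, -0.43272365,  0.28261188]), 'torque': array([0.06727896, 0.00885617, 0.01704274]), 'finger_gap': 0.08723252528424681}
scene 406.53465147765587 406.53465147765587 316.711982620266 206.1736459028103 [[ 0.19974855 -0.78823249  0.58205675  1.23617756]
 [ 0.9797706   0.15324674 -0.12870513 -0.17473403]
 [ 0.01225127  0.59599076  0.80289783  1.11389266]
 [ 0.          0.          0.          1.        ]] ['img', 'fx', 'fy', 'cx', 'cy', 'world_from_camera']
side 444.3589950580345 444.3589950580345 324.24977819752706 205.06110925483944 [[ 0.93046582  0.16792569 -0.32562911  0.15444549]
 [-0.36592291  0.47025767 -0.80309286 -0.99047372]
 [ 0.01826967  0.86640561  0.49900655  0.74893168]
 [ 0.          0.          0.          1.        ]] ['img', 'fx', 'fy', 'cx', 'cy', 'world_from_camera']
wrist 357.39277382566286 357.39277382566286 322.6599625535911 200.03670612337797 [[ 0.36172559 -0.90334439 -0.2304854   0.16315706]
 [ 0.93228373  0.35015688  0.090759    0.60688281]
 [-0.00128058 -0.24770765  0.96883398  0.38437921]
 [ 0.          0.          0.          1.        ]] ['img', 'fx', 'fy', 'cx', 'cy', 'world_from_camera']
```

View pics/scene0.png

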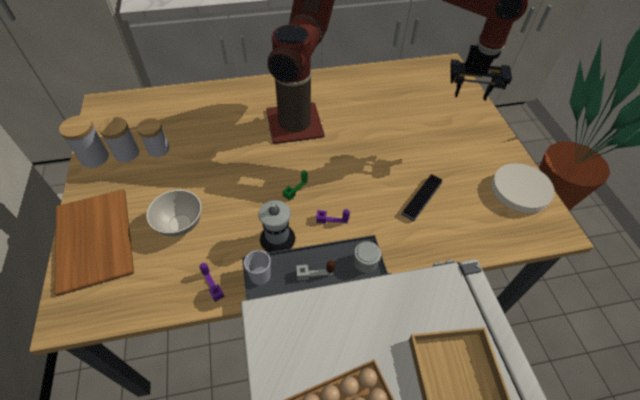

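View pics/side0.png

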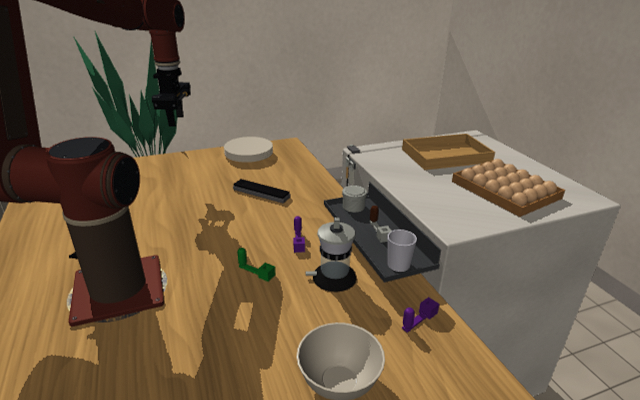

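View pics/wrist0.png

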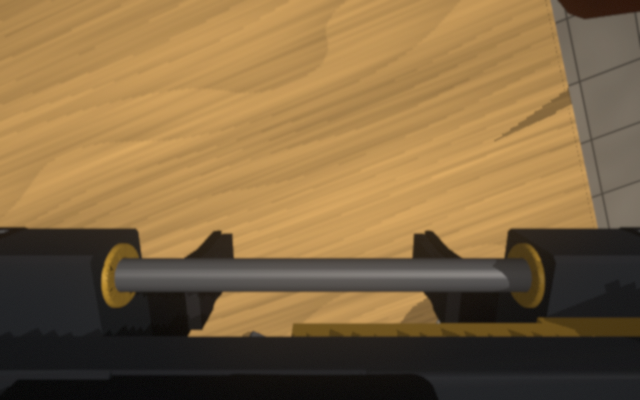

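The overview shows the shelf at the fridge with the grey crank at about (315,270) in scene, the mill at (275,222), the cup on the left end and the tin on the right. Next I enlarge these areas.

```bash
python3 - <<'E'
import cv2
a=cv2.imread("pics/scene0.png")[185:305,235:395];cv2.imwrite("pics/sc1.png",cv2.resize(a,None,fx=5,fy=5,interpolation=cv2.INTER_CUBIC))
a=cv2.imread("pics/side0.png")[180:300,295:455];cv2.imwrite("pics/si1.png",cv2.resize(a,None,fx=5,fy=5,interpolation=cv2.INTER_CUBIC))
E
```

```text
(no output)
```

View pics/sc1.png

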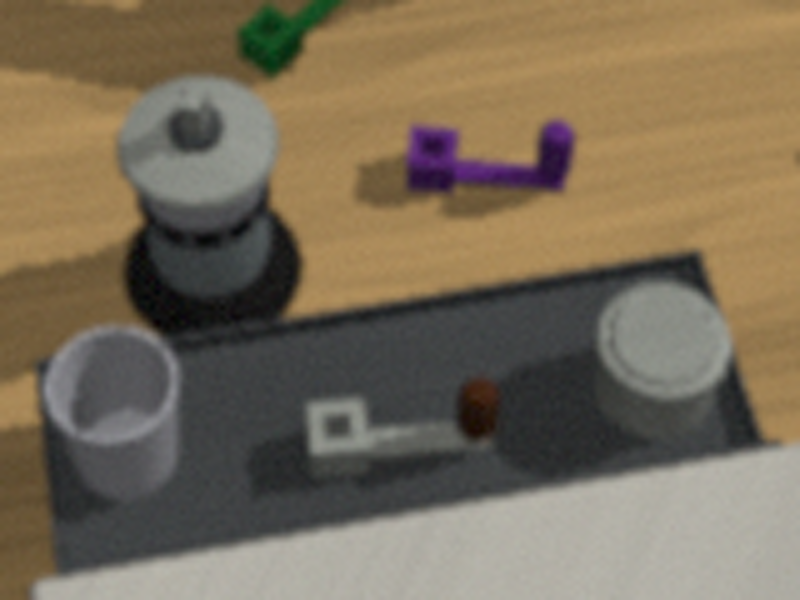

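View pics/si1.png

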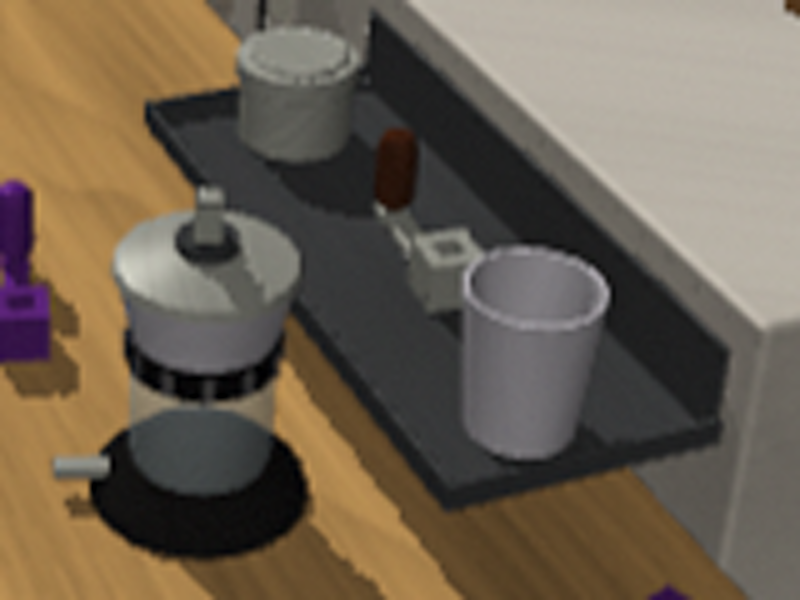

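```bash
cat > h.py <<'E'
import numpy as np
C={'scene':(406.53465147765587,316.711982620266,206.1736459028103,[[ 0.19974855,-0.78823249,0.58205675,1.23617756],[0.9797706,0.15324674,-0.12870513,-0.17473403],[0.01225127,0.59599076,0.80289783,1.11389266]]),
'side':(444.3589950580345,324.24977819752706,205.06110925483944,[[0.93046582,0.16792569,-0.32562911,0.15444549],[-0.36592291,0.47025767,-0.80309286,-0.99047372],[0.01826967,0.86640561,0.49900655,0.74893168]])}
def ray(cam,u,v):
    f,cx,cy,T=(C[cam] if isinstance(cam,str) else cam);T=np.array(T)
    d=T[:3,:3]@np.array([(u-cx)/f,-(v-cy)/f,-1]);return T[:3,3],d/np.linalg.norm(d)
def tri(*obs):
    A=np.zeros((3,3));b=np.zeros(3)
    for o in obs:
        p,d=ray(*o);M=np.eye(3)-np.outer(d,d);A+=M;b+=M@p
    x=np.linalg.solve(A,b)
    return x,[np.linalg.norm((np.eye(3)-np.outer(d,d))@(x-p)) for p,d in [ray(*o) for o in obs]]
def plane(o,z):
    p,d=ray(*o);return p+d*(z-p[2])/d[2]
def proj(cam,X):
    f,cx,cy,T=(C[cam] if isinstance(cam,str) else cam);T=np.array(T)
    q=T[:3,:3].T@(np.array(X)-T[:3,3]);return cx+f*q[0]/-q[2],cy+f*q[1]/q[2]
def sc(u,v):return('scene',235+(u+.5)/5-.5,185+(v+.5)/5-.5)
def si(u,v):return('side',295+(u+.5)/5-.5,180+(v+.5)/5-.5)
E
python3 - <<'E'
from h import *
np.set_printoptions(precision=4,suppress=True)
for n,a,b in [('hubtop',sc(338,424),si(450,247)),('knobtop',sc(480,385),si(398,135)),('shafttop',sc(197,96),si(210,190)),('collar',sc(196,130),si(208,240)),
 ('shelf front near-robot -y corner',sc(42,370),si(450,505)),('shelf front +y',sc(697,258),si(150,107)),('tin top c',sc(664,338),si(300,55)),('cup rim c',sc(113,385),si(535,286)),('caseish',sc(0,0),si(0,0))]:
    print(n,*tri(a,b))
print('lever tip', plane(si(55,467),.02), plane(si(108,465),.02))
print(plane(('side',335,276),0.01))
E
```

```text
hubtop [ 0.6989 -0.0946  0.0811] [np.float64(0.0006144832193531886), np.float64(0.0006144832193532379)]
knobtop [ 0.7048 -0.0147  0.1082] [np.float64(0.0010525201227313443), np.float64(0.0010525201227312721)]
shafttop [ 0.53   -0.1443  0.1822] [np.float64(0.0008997050934865025), np.float64(0.0008997050934863841)]
collar [ 0.5306 -0.1462  0.1529] [np.float64(0.0008234156244410206), np.float64(0.0008234156244410665)]
shelf front near-robot -y corner [ 0.6138 -0.2583  0.0499] [np.float64(0.0009830791811139671), np.float64(0.00098307918111412)]
shelf front +y [0.6162 0.1449 0.0576] [np.float64(0.0005485280674952067), np.float64(0.00054852806749521)]
tin top c [0.6942 0.0956 0.1066] [np.float64(0.0005273077080505418), np.float64(0.0005273077080505284)]
cup rim c [ 0.6787 -0.2136  0.1345] [np.float64(0.0006751050672228915), np.float64(0.0006751050672229422)]
caseish [ 0.4558 -0.2113  0.2878] [np.float64(0.06246901718745805), np.float64(0.06246901718745796)]
lever tip [ 0.4552 -0.1297  0.02  ] [ 0.4816 -0.1377  0.02  ]
[ 0.5273 -0.1561  0.01  ]
```

The two views agree to about 1 mm, and the triangulated points match the given sizes: the shaft top is at z 0.182 m and the hub-to-knob distance is 80 mm. First I go for a wrist view of the mill shaft, turning the tool so that its y axis has yaw -4°.

```bash
python3 -m pendant '[[-1,[0,0,-3],0.182],[-1,[0,0,-3],0.182],[-1,[0,0,-3],0.182],[-1,[0,0,-3],0.182],[-1,[0,0,-3],0.182],[-1,[0,0,-3],0.182],[-1,[0,0,0],0.182]]'
python3 -m pendant '[[-1,[-48,22,0],0],[-1,[-48,22,0],0],[-1,[-48,22,0],0],[-1,[-48,22,0],0],[-1,[-48,22,0],0],[-1,[-48,22,0],0],[-1,[-48,22,0],0],[-1,[-48,22,0],0]]'
python3 -m pendant '[[-1,[-48,22,0],0],[-1,[-48,22,0],0],[-1,[-48,22,0],0],[-1,[-48,22,0],0],[-1,[-48,22,0],0],[-1,[-48,22,0],0],[-1,[-48,22,0],0],[-1,[-48,22,0],0]]'
```

```text
time_s: 1.02
tcp_pos: [0.2264, 0.5825, 0.2544]
ee_rot: [[0.08, 0.997, -0.0], [0.997, -0.08, -0.0], [-0.0, -0.0, -1.0]]
ft_force: [0.4, 0.2, -0.2]
finger_gap: 0.0871
time_s: 2.02
tcp_pos: [0.3738, 0.185, 0.2545]
ee_rot: [[0.074, 0.997, 0.0], [0.997, -0.074, 0.0], [0.0, 0.0, -1.0]]
ft_force: [0.5, 0.0, -0.3]
finger_gap: 0.0868
time_s: 3.02
tcp_pos: [0.521, -0.2111, 0.2542]
ee_rot: [[0.074, 0.997, -0.0], [0.997, -0.074, 0.0], [0.0, -0.0, -1.0]]
ft_force: [1.3, 0.1, -0.1]
finger_gap: 0.087
```

```bash
cat > w.py <<'E'
import sys,cv2,pickle
from plant import imaging,status
n=sys.argv[1];c=imaging.read_camera(sys.argv[2] if len(sys.argv)>2 else "wrist")
pickle.dump(dict(c=(c["fx"],c["cx"],c["cy"],c["world_from_camera"]),s=status.state()),open(n+".pkl","wb"))
cv2.imwrite(f"pics/{n}.png",c["img"][:,:,::-1])
E
python3 w.py m1
```

```text
(no output)
```

View pics/m1.png

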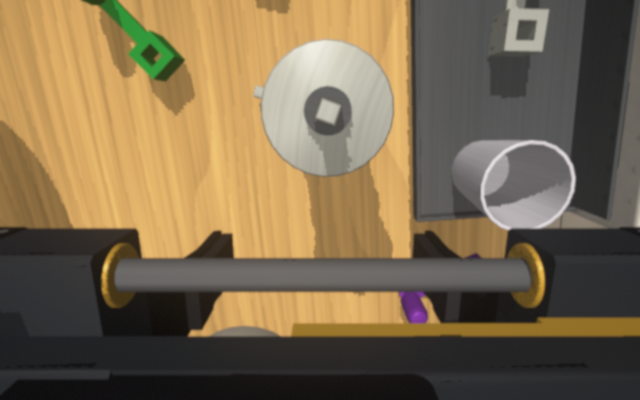

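The shaft's square top is at about (328,110), rotated slightly. The hub with its bore is at (525,30), so I enlarge both.

```bash
python3 - <<'E'
import cv2
a=cv2.imread("pics/m1.png")
b=cv2.resize(a[80:140,298:358],None,fx=10,fy=10,interpolation=cv2.INTER_CUBIC)
cv2.imwrite("pics/m1a.png",b)
E
```

```text
(no output)
```

View pics/m1a.png

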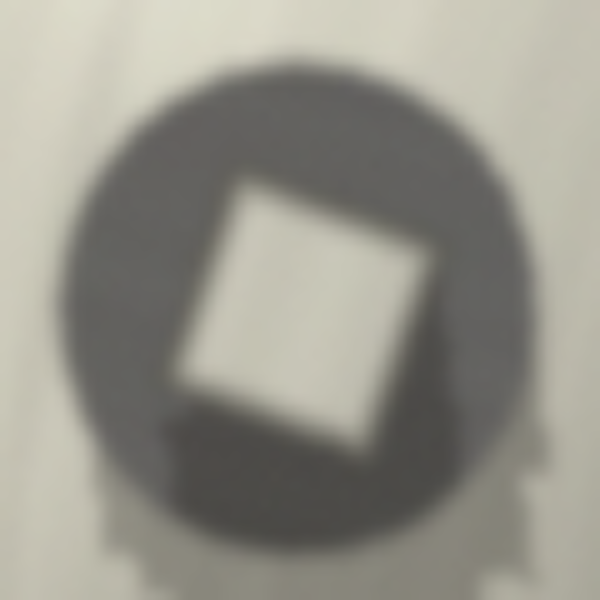

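```bash
python3 - <<'E'
from h import *;import pickle
np.set_printoptions(precision=4,suppress=True)
d=pickle.load(open("m1.pkl","rb"));c=d['c'];print(d['s']['tcp_pos'])
f=lambda u,v:(c,298+(u+.5)/10-.5,80+(v+.5)/10-.5)
P=[plane(f(*p),.180) for p in [(240,180),(435,245),(370,455),(175,380)]]
for i in range(4):
    e=P[(i+1)%4]-P[i];print(P[i],np.hypot(*e[:2]),np.degrees(np.arctan2(e[1],e[0])))
print('shaft',np.mean(P,0)); print('collar',plane(f(298,305),.158))
print('hub (coarse)',plane((c,526,29),.081))
T=d['c'][3];R=d['s']['ee_rot'];print(R.T@(T[:3,3]-d['s']['tcp_pos']))
E
```

```text
[ 0.5221 -0.2168  0.2537]
[ 0.5255 -0.1371  0.18  ] 0.012343750072384654 -21.99647260539132
[ 0.5369 -0.1417  0.18  ] 0.012977368539935755 -111.3232660806599
[ 0.5322 -0.1538  0.18  ] 0.01271295545300482 155.19568716283612
[ 0.5207 -0.1485  0.18  ] 0.012355352944236661 67.06922063902128
shaft [ 0.5288 -0.1453  0.18  ]
collar [ 0.5287 -0.1447  0.158 ]
hub (coarse) [ 0.6984 -0.0922  0.081 ]
[ 0.0726 -0.0019 -0.1496]
```

```bash
python3 - <<'E'
from h import *;import pickle,cv2
from plant import status
for i in range(3):print(status.state()['tcp_pos'].round(4))
d=pickle.load(open("m1.pkl","rb"));c=d['c']
g=cv2.cvtColor(cv2.imread("pics/m1.png"),cv2.COLOR_BGR2GRAY)[80:140,298:358]
G=cv2.resize(g,None,fx=10,fy=10,interpolation=cv2.INTER_CUBIC)
m=(G>145).astype(np.uint8)
n,l,st,ce=cv2.connectedComponentsWithStats(m,connectivity=4)
k=l[315,305];pts=np.argwhere(l==k)
print(st[k],ce[k])
cs,_=cv2.findContours((l==k).astype(np.uint8),cv2.RETR_EXTERNAL,cv2.CHAIN_APPROX_NONE)
W=np.array([plane((c,298+(p[0][0]+.5)/10-.5,80+(p[0][1]+.5)/10-.5),.182)[:2]*1e4 for p in cs[0]],np.float32)
print(cv2.minAreaRect(W))
E
```

```text
[ 0.5221 -0.2168  0.2537]
[ 0.5221 -0.2168  0.2537]
[ 0.5221 -0.2168  0.2537]
[  184   191   237   244 38580] [300.90679108 313.00738725]
((5285.80615234375, -1451.501220703125), (118.13574981689453, 117.18962860107422), 66.2347640991211)
```

```bash
python3 -m pendant '[[-1,[15,42,8],0],[-1,[15,42,8],0],[-1,[15,42,8],0],[-1,[15,42,8],0],[-1,[0,0,0],0],[-1,[0,0,0],0]]'; python3 w.py k1
```

```text
time_s: 3.82
tcp_pos: [0.6921, -0.1618, 0.2219]
ee_rot: [[0.074, 0.997, -0.002], [0.997, -0.074, 0.0], [0.0, -0.002, -1.0]]
ft_force: [0.4, -0.1, -0.0]
finger_gap: 0.0868
```

View pics/k1.png

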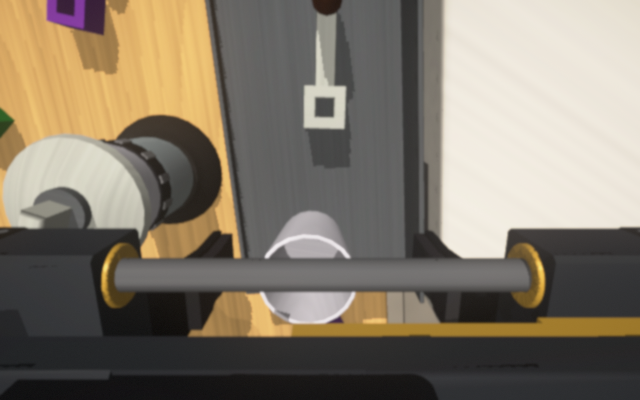

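The hub top is the square from (304,86) to (347,130), and the arm runs up to the knob at (326,3). I enlarge it.

```bash
python3 - <<'E'
import cv2
a=cv2.imread("pics/k1.png")
cv2.imwrite("pics/k1a.png",cv2.resize(a[75:140,293:358],None,fx=9,fy=9,interpolation=cv2.INTER_CUBIC))
E
```

```text
(no output)
```

View pics/k1a.png

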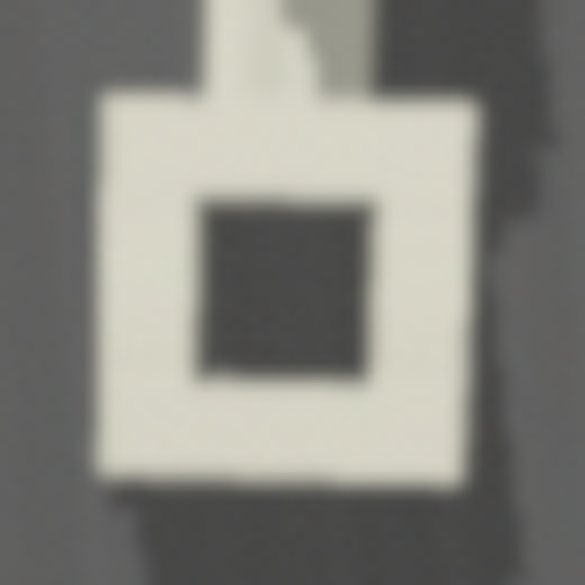

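```bash
python3 - <<'E'
from h import *;import pickle,cv2
np.set_printoptions(precision=4,suppress=True)
d=pickle.load(open("k1.pkl","rb"));c=d['c'];t=d['s']['tcp_pos'];R=d['s']['ee_rot'];print(t,R)
f=lambda u,v:(c,293+(u+.5)/9-.5,75+(v+.5)/9-.5)
for Q in ([(100,92),(481,98),(468,488),(97,482)],[(200,203),(375,205),(368,378),(195,378)]):
    P=np.array([plane(f(*p),.081) for p in Q])
    for i in range(4):
        e=P[(i+1)%4]-P[i];print(np.hypot(*e[:2]).round(4),np.degrees(np.arctan2(e[1],e[0])).round(2))
    print('c',P.mean(0),'tool',R.T@(P.mean(0)-t))
E
```

```text
[ 0.692  -0.1622  0.2227] [[ 0.0741  0.9973 -0.0005]
 [ 0.9973 -0.0741 -0.0002]
 [-0.0002 -0.0005 -1.    ]]
0.0327 -5.05
0.0329 -95.26
0.0328 174.92
0.0329 84.6
c [ 0.6979 -0.0932  0.081 ] tool [0.0692 0.0009 0.1417]
0.0152 -4.81
0.0146 -96.13
0.0152 175.82
0.0148 83.81
c [ 0.6978 -0.0931  0.081 ] tool [0.0693 0.0007 0.1417]
```

```bash
python3 -m pendant '[[-0.3,[35,0,0],0.013],[-0.3,[34,1,0],0],[-0.3,[0,0,30],0],[-0.3,[0,0,40],0],[-0.3,[0,0,30],0],[-0.3,[0,0,0],0],[-0.3,[0,0,0],0]]'; python3 w.py s2 side
```

```text
time_s: 4.75
tcp_pos: [0.6999, -0.094, 0.125]
ee_rot: [[0.088, 0.996, 0.003], [0.996, -0.088, -0.001], [-0.0, 0.003, -1.0]]
ft_force: [0.6, 0.3, 1.4]
finger_gap: 0.0568
```

```bash
python3 - <<'E'
import cv2
a=cv2.imread("pics/s2.png")[150:300,280:480];cv2.imwrite("pics/s2a.png",cv2.resize(a,None,fx=4,fy=4,interpolation=cv2.INTER_CUBIC))
E
```

```text
(no output)
```

View pics/s2a.png

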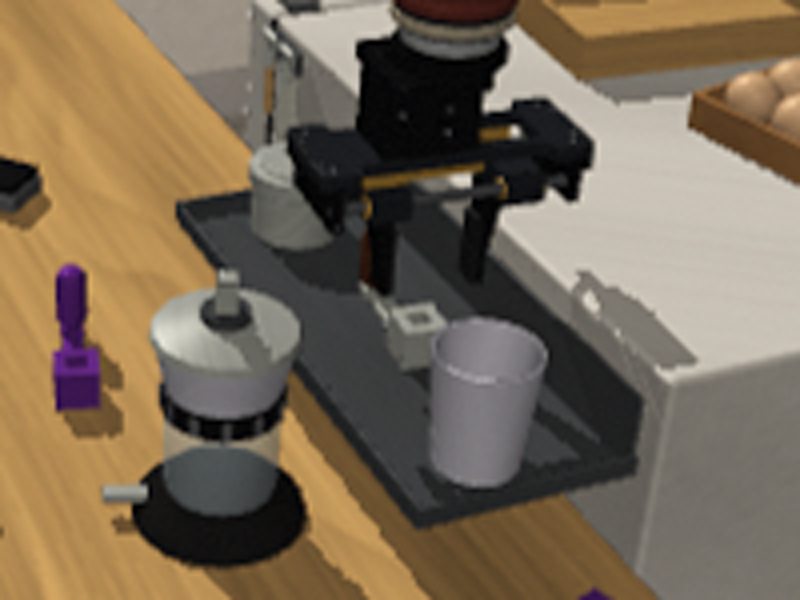

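The fingers straddle the hub, clear of the back plate. I go down 46 mm and close.

```bash
python3 -m pendant '[[-0.3,[0,-1,20],0],[-0.3,[0,0,20],0],[-0.3,[0,0,6],0],[-0.3,[0,0,0],0],[1,[0,0,0],0],[1,[0,0,0],0],[1,[0,0,0],0],[1,[0,0,0],0]]' 40; python3 w.py s3 side; python3 - <<'E'
import cv2
a=cv2.imread("pics/s3.png")[150:300,280:480];cv2.imwrite("pics/s3a.png",cv2.resize(a,None,fx=4,fy=4,interpolation=cv2.INTER_CUBIC))
from plant import status;s=status.state();print(s['tcp_pos'],s['ft_force'],s['finger_gap'])
E
```

```text
time_s: 5.8
tcp_pos: [0.6985, -0.0933, 0.0771]
ee_rot: [[0.087, 0.996, 0.001], [0.996, -0.087, -0.0], [-0.0, 0.001, -1.0]]
ft_force: [0.9, -0.9, 1.9]
finger_gap: 0.0316
[ 0.69851714 -0.0933073   0.07710476] [-0.98379415 -0.36821931  1.41501458] 0.0319741707284795
```

View pics/s3a.png

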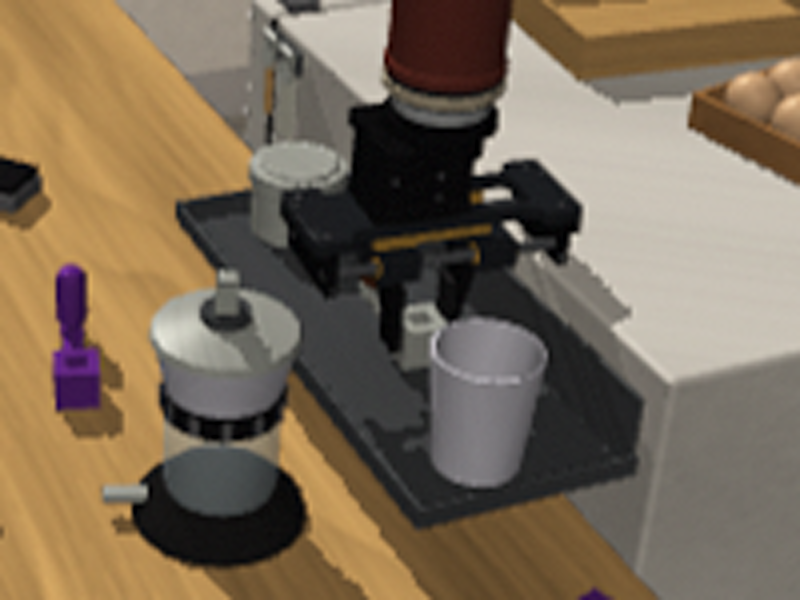

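The hub is gripped at a 32 mm opening. I lift it, slowly at first.

```bash
python3 -m pendant '[[1,[0,0,-4],0],[1,[0,0,-8],0],[1,[0,0,-20],0],[1,[0,0,-34],0],[1,[0,0,-34],0],[1,[0,0,-34],0],[1,[0,0,-26],0],[1,[0,0,0],0]]' 50; python3 w.py w4; python3 w.py s4 side; python3 - <<'E'
import cv2
a=cv2.imread("pics/s4.png")[80:270,280:480];cv2.imwrite("pics/s4a.png",cv2.resize(a,None,fx=3,fy=3,interpolation=cv2.INTER_CUBIC))
from plant import status;s=status.state();print(s['tcp_pos'],s['ft_force'],s['torque'],s['finger_gap'],s['q'])
E
```

```text
time_s: 6.85
tcp_pos: [0.7001, -0.0936, 0.2416]
ee_rot: [[0.087, 0.996, 0.007], [0.996, -0.087, -0.002], [-0.001, 0.008, -1.0]]
ft_force: [-1.1, 0.6, -2.3]
finger_gap: 0.0316
[ 0.69810825 -0.09319198  0.23662588] [ 0.91108089  0.51774872 -3.07354885] [-0.10133416  0.04631177  0.04458847] 0.031442054404197194 [-1.40100859e+01  2.34264199e+01  7.40782411e+01 -2.26919890e-03
  8.24782832e+01 -9.02415214e+00]
```

View pics/s4a.png

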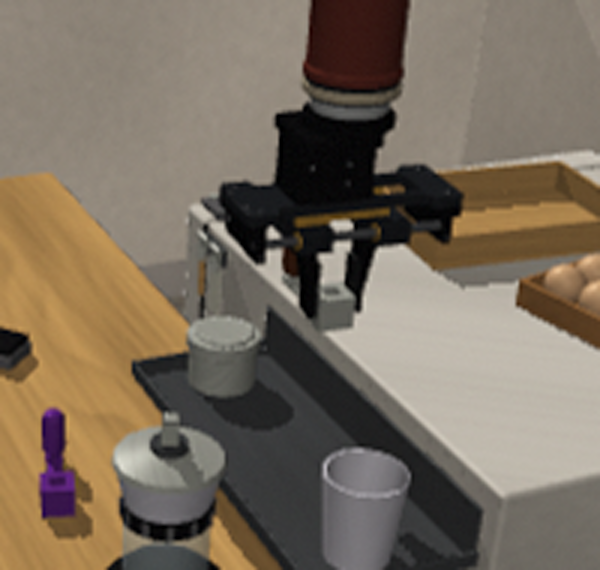

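View pics/w4.png

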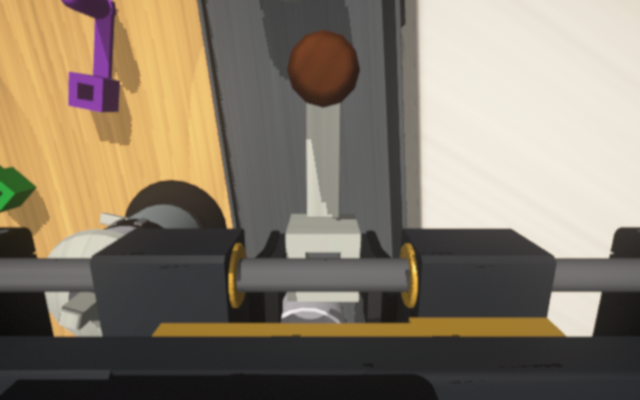

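The crank is held level: the knob is at (324,68) and the hub is between the pads (287 to 360). I compute where the hub sits in the tool frame and the move to the mill.

```bash
python3 - <<'E'
from h import *;import pickle,cv2
np.set_printoptions(precision=4,suppress=True)
d=pickle.load(open("w4.pkl","rb"));c=d['c'];t=d['s']['tcp_pos'];R=d['s']['ee_rot'];print(t)
z0=t[2]-.026
for n,p,z in (('knob',(324,68),z0+.058),('hubtop far L',(288,214),z0+.03),('far R',(360,214),z0+.03),('armbase',(323,214),z0+.007)):
    print(n,1e3*(R.T@(plane((c,*p),z)-t)))
psi=np.radians(-5);tgt=np.radians(66.8)
dl=np.array([.5287-.6985,-.1452+.0932])
print('shift in tool now',dl@[np.cos(psi+np.pi/2),np.sin(psi+np.pi/2)],dl@[np.cos(psi),np.sin(psi)],'turn',psi-tgt)
E
```

```text
[ 0.699  -0.0934  0.2387]
knob [ 79.9248   1.1259 -32.0422]
hubtop far L [ 23.554  -14.0649  -4.0645]
far R [23.5075 16.9432 -3.9522]
armbase [16.6683  1.1116 18.9946]
shift in tool now -0.06660116941932312 -0.16462176111310023 turn -1.2531464029319284
```

```bash
python3 -m pendant '[[1,[-16.6,-41.2,0],0],[1,[-16.6,-41.2,0],0],[1,[-16.6,-41.2,0],0],[1,[-16.6,-41.2,0],0],[1,[0,0,0],-0.179],[1,[0,0,0],-0.179],[1,[0,0,0],-0.179],[1,[0,0,0],-0.179]]'
python3 -m pendant '[[1,[0,0,0],-0.179],[1,[0,0,0],-0.179],[1,[0,0,0],-0.179],[1,[0,0,0],0],[1,[0,0,0],0]]'
python3 w.py c5 scene; python3 w.py s5 side; python3 - <<'E'
import cv2
a=cv2.imread("pics/s5.png")[150:270,290:440];cv2.imwrite("pics/s5a.png",cv2.resize(a,None,fx=5,fy=5,interpolation=cv2.INTER_CUBIC))
a=cv2.imread("pics/c5.png")[150:270,200:350];cv2.imwrite("pics/c5a.png",cv2.resize(a,None,fx=5,fy=5,interpolation=cv2.INTER_CUBIC))
from plant import status;s=status.state();print(s['tcp_pos'],s['ft_force'],s['torque'],s['finger_gap'],s['q'])
E
```

```text
time_s: 7.95
tcp_pos: [0.5272, -0.1446, 0.2345]
ee_rot: [[-0.593, 0.805, -0.003], [0.805, 0.593, 0.001], [0.003, -0.002, -1.0]]
ft_force: [-0.4, -1.2, -2.3]
finger_gap: 0.0314
time_s: 8.57
tcp_pos: [0.5278, -0.1448, 0.2355]
ee_rot: [[-0.918, 0.397, -0.002], [0.397, 0.918, 0.001], [0.002, 0.0, -1.0]]
ft_force: [-0.4, -0.3, -1.8]
finger_gap: 0.0315
[ 0.52807613 -0.1449152   0.23603638] [-0.63747823 -0.30634739 -1.61964223] [-0.03290261  0.01539643 -0.02201982] 0.03155214443680063 [-2.35987522e+01  2.10007967e+00  9.90935142e+01  1.43570449e-03
  7.88524936e+01 -9.02803673e+01]
```

View pics/s5a.png

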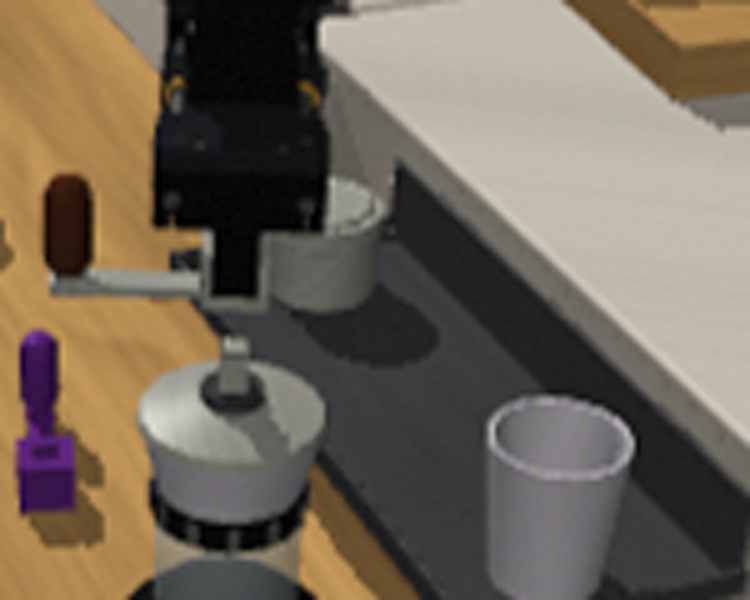

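View pics/c5a.png

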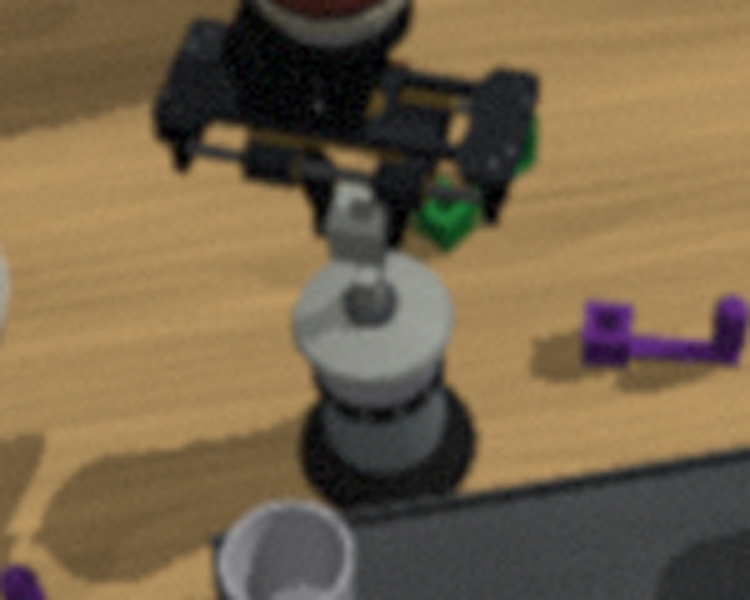

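The hub sits above the shaft in both views, with the knob over the lever side. I go down to just above the shaft end, then slowly on.

```bash
python3 -m pendant '[[1,[0,0,12],0],[1,[0,0,12],0],[1,[0,0,2],0],[1,[0,0,2],0],[1,[0,0,2],0],[1,[0,0,2],0],[1,[0,0,0],0]]' 35
python3 -c "
from plant import status
for i in range(1):
  s=status.state();print(s['tcp_pos'],s['ft_force'],s['torque'])"
```

```text
time_s: 9.55
tcp_pos: [0.5283, -0.145, 0.2045]
ee_rot: [[-0.919, 0.394, -0.0], [0.394, 0.919, 0.0], [0.0, 0.0, -1.0]]
ft_force: [0.4, 0.1, -2.2]
finger_gap: 0.0318
[ 0.52829016 -0.145033    0.20451756] [ 0.42581491  0.1258931  -2.24146415] [-0.02529643 -0.02870101 -0.03629952]
```

```bash
python3 -m pendant '[[1,[0,0,2],0],[1,[0,0,2],0],[1,[0,0,2],0],[1,[0,0,0],0]]'
python3 -m pendant '[[1,[0,0,2],0],[1,[0,0,2],0],[1,[0,0,2],0],[1,[0,0,2],0],[1,[0,0,0],0]]'; python3 w.py s6 side;python3 -c "
import cv2
a=cv2.imread('pics/s6.png')[150:270,290:440];cv2.imwrite('pics/s6a.png',cv2.resize(a,None,fx=5,fy=5,interpolation=cv2.INTER_CUBIC))"
```

```text
time_s: 10.05
tcp_pos: [0.5283, -0.1451, 0.1984]
ee_rot: [[-0.919, 0.394, 0.0], [0.394, 0.919, -0.0], [-0.0, -0.0, -1.0]]
ft_force: [0.3, -0.1, -2.8]
finger_gap: 0.0317
time_s: 10.68
tcp_pos: [0.5283, -0.145, 0.1903]
ee_rot: [[-0.919, 0.394, -0.0], [0.394, 0.919, 0.0], [0.0, 0.0, -1.0]]
ft_force: [1.7, -0.0, -3.7]
finger_gap: 0.0319
```

View pics/s6a.png

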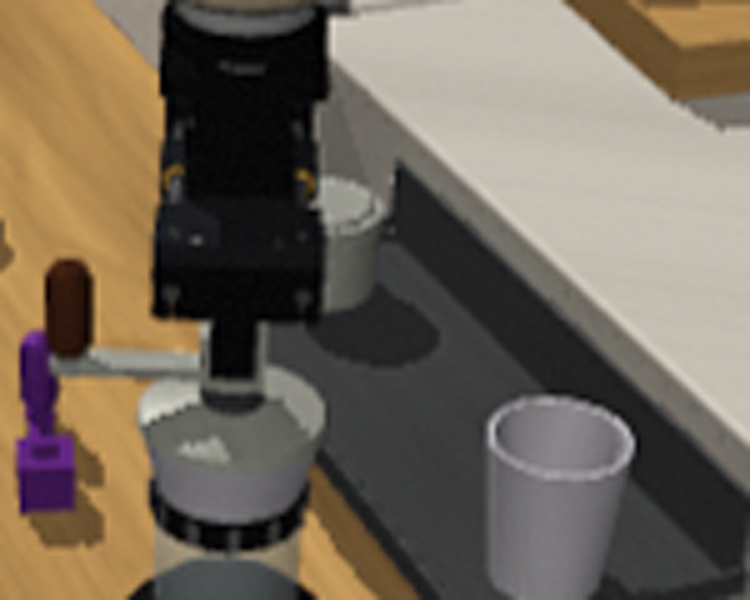

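The hub is over the shaft and close to the collar. I continue until it makes contact.

```bash
python3 -m pendant '[[1,[0,0,2],0],[1,[0,0,2],0],[1,[0,0,1],0],[1,[0,0,0],0]]'
python3 -m pendant '[[1,[0,0,1],0],[1,[0,0,1],0],[1,[0,0,0],0]]'
```

```text
time_s: 11.22
tcp_pos: [0.5283, -0.1451, 0.1854]
ee_rot: [[-0.919, 0.394, -0.0], [0.394, 0.919, -0.0], [0.0, -0.0, -1.0]]
ft_force: [0.5, -1.2, -3.3]
finger_gap: 0.0313
time_s: 11.6
tcp_pos: [0.5283, -0.145, 0.1836]
ee_rot: [[-0.919, 0.394, 0.0], [0.394, 0.919, -0.0], [-0.0, 0.0, -1.0]]
ft_force: [0.9, -0.9, -2.1]
finger_gap: 0.0318
```

```bash
python3 -m pendant '[[1,[0,0,1],0],[1,[0,0,0],0]]'
python3 -m pendant '[[1,[0,0,1],0],[1,[0,0,0],0]]'
python3 -m pendant '[[1,[0,0,1],0],[1,[0,0,0],0]]'
```

```text
time_s: 11.85
tcp_pos: [0.5284, -0.1451, 0.1835]
ee_rot: [[-0.919, 0.394, 0.0], [0.394, 0.919, -0.0], [-0.0, -0.0, -1.0]]
ft_force: [-2.4, 0.8, 5.4]
finger_gap: 0.0318
time_s: 12.1
tcp_pos: [0.5284, -0.1451, 0.1835]
ee_rot: [[-0.919, 0.394, 0.001], [0.394, 0.919, -0.0], [-0.001, -0.0, -1.0]]
ft_force: [-6.2, 1.7, 11.7]
finger_gap: 0.0316
time_s: 12.35
tcp_pos: [0.5284, -0.1451, 0.1834]
ee_rot: [[-0.919, 0.394, 0.001], [0.394, 0.919, -0.001], [-0.001, -0.0, -1.0]]
ft_force: [-8.7, 3.2, 16.5]
finger_gap: 0.0316
```

Contact came at z 0.1835, where the fully home height is expected, so the crank is seated. I relieve the press and wind clockwise.

```bash
python3 -m pendant '[[1,[0,0,-2],0],[1,[0,0,0],0.08],[1,[0,0,0],0.08],[1,[0,0,0],0.08],[1,[0,0,0],0]]' 45
python3 -c "
from plant import status
s=status.state();print(s['tcp_pos'],s['ft_force'],s['torque'],s['q'])"
```

```text
time_s: 12.98
tcp_pos: [0.5289, -0.1454, 0.1835]
ee_rot: [[-0.8, 0.601, 0.002], [0.601, 0.8, -0.001], [-0.002, 0.0, -1.0]]
ft_force: [-1.3, -0.6, 5.2]
finger_gap: 0.0313
[ 0.52892284 -0.14540088  0.18349651] [-1.30923546 -0.58826912  5.24660891] [-0.00347756  0.14587694 -0.02466001] [-2.36042149e+01  4.65400321e+00  1.02226892e+02 -8.43222192e-03
  7.30127355e+01 -7.66858031e+01]
```

```bash
python3 -m pendant '[[1,[0,0,0],0.15],[1,[0,0,0],0.15],[1,[0,0,0],0.15],[1,[0,0,0],0.15],[1,[0,0,0],0.15],[1,[0,0,0],0.15],[1,[0,0,0],0.15],[1,[0,0,0],0.15]]'
python3 -c "
from plant import status
s=status.state();print(s['tcp_pos'],s['ft_force'],s['torque'],s['q'])"
python3 w.py s7 side;python3 -c "
import cv2
a=cv2.imread('pics/s7.png')[150:270,290:440];cv2.imwrite('pics/s7a.png',cv2.resize(a,None,fx=5,fy=5,interpolation=cv2.INTER_CUBIC))"
```

```text
time_s: 13.98
tcp_pos: [0.5289, -0.1454, 0.1835]
ee_rot: [[0.274, 0.962, 0.002], [0.962, -0.274, -0.001], [-0.0, 0.002, -1.0]]
ft_force: [-1.3, -0.1, 5.6]
finger_gap: 0.0318
[ 0.52894905 -0.14541942  0.18349968] [-1.32634647 -0.07575135  5.60193637] [-0.12135806  0.28752336  0.13942818] [-2.36021669e+01  4.65495461e+00  1.02225527e+02 -1.31542196e-02
  7.30086311e+01 -7.72455918e+00]
```

View pics/s7a.png

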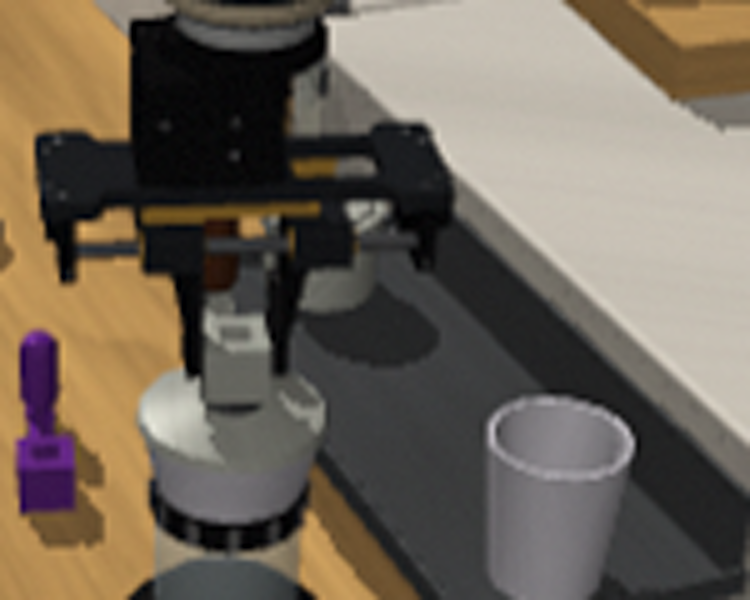

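The crank is turning with the shaft and is still on the collar. I wind on.

```bash
python3 -m pendant '[[1,[0,0,0],0.15],[1,[0,0,0],0.15],[1,[0,0,0],0.15],[1,[0,0,0],0.15],[1,[0,0,0],0.15],[1,[0,0,0],0.15],[1,[0,0,0],0.15],[1,[0,0,0],0.15]]'
python3 -m pendant '[[1,[0,0,0],0.15],[1,[0,0,0],0.15],[1,[0,0,0],0.15],[1,[0,0,0],0.15],[1,[0,0,0],0.15],[1,[0,0,0],0.15],[1,[0,0,0],0.15],[1,[0,0,0],0]]'
python3 -c "
from plant import status
s=status.state();print(s['tcp_pos'],s['ft_force'],s['torque'],s['q'])"
python3 w.py c8 scene; python3 w.py s8 side;python3 -c "
import cv2
a=cv2.imread('pics/s8.png')[150:270,290:440];cv2.imwrite('pics/s8a.png',cv2.resize(a,None,fx=5,fy=5,interpolation=cv2.INTER_CUBIC))"
```

```text
time_s: 15.02
tcp_pos: [0.529, -0.1454, 0.1835]
ee_rot: [[0.996, 0.094, 0.002], [0.094, -0.996, -0.001], [0.002, 0.001, -1.0]]
ft_force: [-0.4, -0.8, 4.8]
finger_gap: 0.0318
time_s: 16.02
tcp_pos: [0.5289, -0.1455, 0.1835]
ee_rot: [[0.579, -0.815, 0.002], [-0.815, -0.579, -0.001], [0.002, -0.001, -1.0]]
ft_force: [0.1, -0.2, 5.1]
finger_gap: 0.0317
[ 0.52893286 -0.14551248  0.18349751] [ 0.0647412  -0.20695517  5.06925049] [-0.03445298  0.3487262  -0.01876873] [-2.36096108e+01  4.65673389e+00  1.02223876e+02 -1.70216222e-02
  7.30085099e+01  1.21018312e+02]
```

View pics/s8a.png

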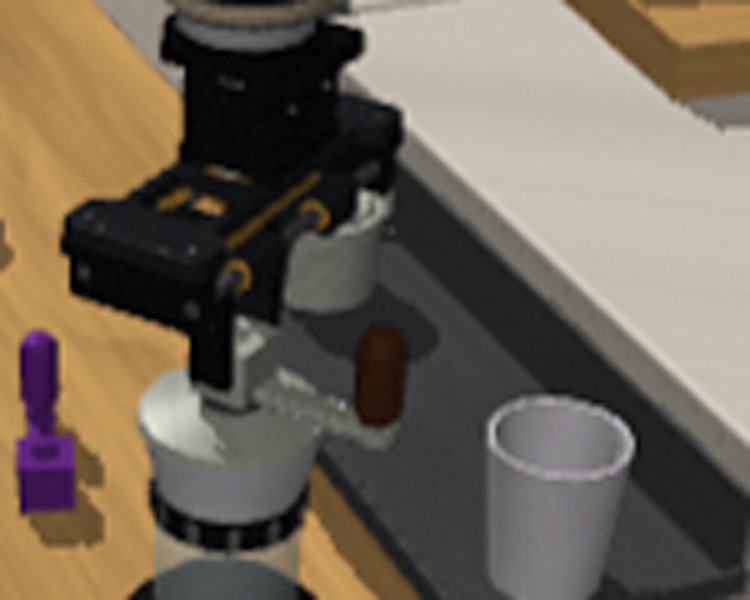

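The wrist has wound 211° (q6 from -90° to +121°) and the crank is still on the collar. I open the gripper and go straight up.

```bash
python3 -m pendant '[[0.2,[0,0,0],0],[-0.1,[0,0,0],0],[-0.3,[0,0,0],0],[-0.3,[0,0,0],0],[-0.3,[0,0,0],0]]'
python3 -m pendant '[[-0.3,[0,0,-5],0],[-0.3,[0,0,-15],0],[-0.3,[0,0,-30],0],[-0.3,[0,0,-40],0],[-0.3,[0,0,-40],0],[-0.3,[-40,0,-10],0],[-0.3,[-30,0,0],0],[-0.3,[0,0,0],0]]'
python3 w.py w9; python3 w.py s9 side; python3 w.py c9 scene;python3 -c "
import cv2
a=cv2.imread('pics/s9.png')[150:270,290:440];cv2.imwrite('pics/s9a.png',cv2.resize(a,None,fx=5,fy=5,interpolation=cv2.INTER_CUBIC))"
```

```text
time_s: 16.75
tcp_pos: [0.5283, -0.145, 0.1824]
ee_rot: [[0.579, -0.815, -0.0], [-0.815, -0.579, 0.0], [-0.0, 0.0, -1.0]]
ft_force: [0.4, -0.3, 0.5]
finger_gap: 0.0559
time_s: 17.75
tcp_pos: [0.4875, -0.0869, 0.3245]
ee_rot: [[0.581, -0.814, 0.003], [-0.814, -0.581, -0.001], [0.002, -0.002, -1.0]]
ft_force: [0.3, -0.8, 0.3]
finger_gap: 0.0568
```

View pics/s9a.png

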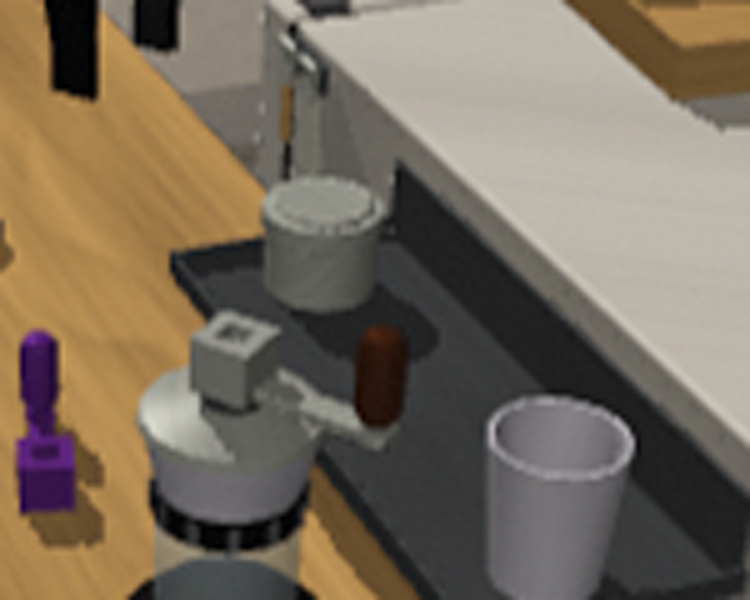

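View pics/w9.png

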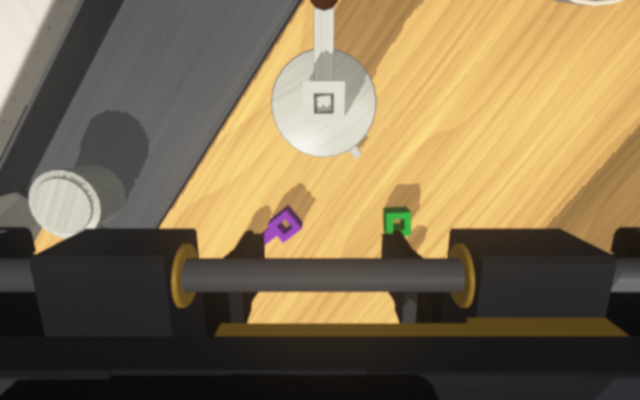

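View pics/c9.png

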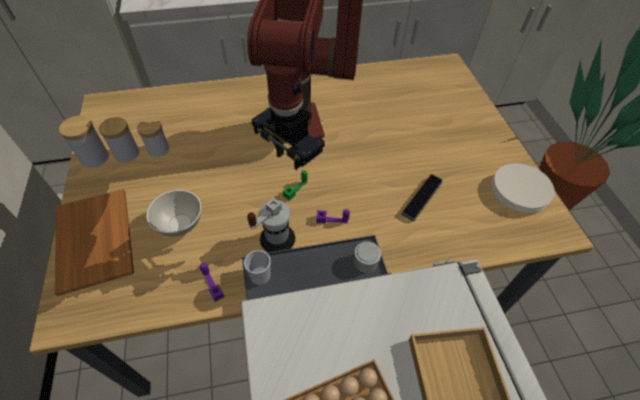

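The crank sits on the collar with the shaft visible in its bore at wrist (323,102). The tin, cup, bowl and case are where they were. I check the seated height once by triangulating the hub top.

```bash
python3 -c "
import cv2
a=cv2.imread('pics/c9.png')[190:250,240:310];cv2.imwrite('pics/c9a.png',cv2.resize(a,None,fx=10,fy=10,interpolation=cv2.INTER_CUBIC))
import numpy as np
for p,q in (('scene0','c9'),('side0','s9')):
  d=np.abs(cv2.imread(f'pics/{p}.png').astype(int)-cv2.imread(f'pics/{q}.png')).max(2)
  R={'scene0':dict(cup=(245,252,272,284),tin=(353,242,383,270),bowl=(145,190,205,236),case=(400,172,445,222)),'side0':dict(cup=(385,228,418,272),tin=(340,186,370,212),bowl=(295,322,386,398),case=(230,178,292,203))}[p]
  for k,(a,b,c,e) in R.items(): print(q,k,d[b:e,a:c].mean().round(1))
"
```

```text
c9 cup 2.9
c9 tin 2.9
c9 bowl 3.9
c9 case 3.7
s9 cup 5.8
s9 tin 3.9
s9 bowl 7.0
s9 case 3.9
```

View pics/c9a.png

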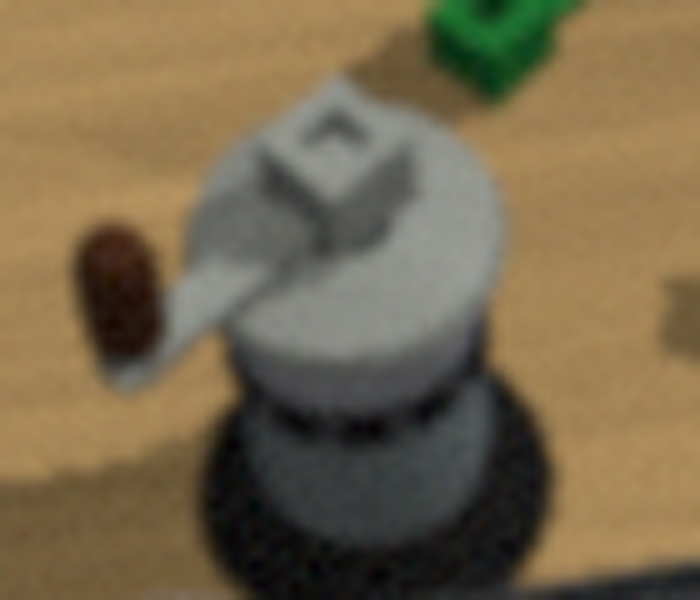

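```bash
python3 - <<'E'
from h import *
print(tri(('scene',240+33.7-.45,190+14-.45),('side',290+(236.5)/5-.4,150+331/5-.4)))
from plant import ticket
print(ticket.sign_off())
E
```

```text
(array([ 0.53111246, -0.14562904,  0.18696382]), [np.float64(0.00034006749333248803), np.float64(0.00034006749333257563)])
the job is handed in; nothing more can be done
None
```

The crank is fitted on the mill shaft, the mill is wound just over half a turn clockwise, and the job is handed in. The robot's clock stood at about 18 s of the allowed 54 s.

- **Grasp and fit:** I picked the steel crank off the shelf by its hub and lowered it onto the shaft. Contact with the collar came within 1 mm of the fully home height.
- **Winding:** I turned the crank by its hub through about 211° clockwise. The bore's looseness on the shaft could take up an estimated 8° of that at most. Shaft rotation was judged from the wrist joint, since the shaft angle itself is not reported.
- **Release:** I opened the gripper and moved straight up, clear of everything.

**Last checks:**
- **Seating:** The hub top measured 187 mm above the worktop, against 188 mm when fully home, and the shaft end was visible in the bore.
- **Other objects:** The tin, cup, bowl and chopstick case showed no visible change from the first pictures.
- **Forces:** The largest wrist force I read was about 19 N, while pressing the crank home.

**One disagreement:** The first shaft angle I estimated from the lock lever was about 11° off the one I read from the square itself. I used the square, and the crank went on without resistance.

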